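# Release the ratchet clamp and put the green clock away

### The job

The green clock has finished its test on the timing stand. Free it by pressing the red thumb pad, gently and without forcing the stand, so that the pawl stays off the ratchet wheel until the sprung jaw has backed off all the way; only then take the clock out and set it down, dial up and flat, in its own green tray. Do not drop the clock, and leave the blue clock and the loose tools where they are.

Things in the scene. Friction and masses are not known exactly. Their poses are not given: they have to be found in the camera images.
- stand: Ivory timing stand fixed to the bench, base 100 (x) x 235 (y) x 30 high mm; origin on the bench under the middle of the clock nest, z up. The clock stands at z = 30, its length along y, between the fixed jaw (+y side) and the sliding jaw (-y side), both 80 wide and up to z = 70. A damped spring drives the sliding jaw towards -y. No part of it should be pushed with over 30 N.
- nest (a point): point on the stand's base top (z = 30 mm) at the middle of the clamped clock's underside
- wheel_axis (a point): centre of the brass ratchet wheel, 72 mm diameter, 12 mm thick, 12 teeth, upright, axis along the stand's x, at (91, 0, 48) mm in the stand's frame; its top is 84 mm above the bench. It is geared to the jaw; the pawl stops it, and so the jaw.
- pawl_pivot (a point): pivot of the dark steel pawl, a rocker 12 mm wide in the wheel's plane, at (91, -55, 88) mm in the stand's frame. The nose (to +y) rests in the wheel, the tail (to -y) carries the red thumb pad, 60 mm from the pivot. Pawl top and the post beside it reach 96 mm above the bench. A spring holds the nose down.
- thumb_pad_axis (a point): point on the bench straight below the red round thumb pad (26 mm across), at (91, -115, 0) mm in the stand's frame. The pad's flat top is 102 to 128 mm above the bench, on a stem set differently each time: feel for it. It resists with 5 to 18 N; about 9 mm of travel frees the wheel (the force then falls), the hard stop is at 15 mm. Hold it there until the jaw has crept back (up to 4 s).
- pawl (a joint): angle of the pawl, rad: 0 with the nose down in the wheel, above about 0.15 the nose is clear of the teeth, 0.26 at the hard stop; its spring returns it when let go
- jaw (a joint): how far the sliding jaw has backed off, m: 0 clamped, 0.040 fully back (its end stop). It moves by itself, slowly, while the pawl is off the wheel; if the pad is let go early the pawl drops into the next tooth (press again).
- clock_green: Green block-shaped test clock, 84 (its x) x 46 (its y) x 60 (its z) mm, 0.25 to 0.5 kg, white dial on top; origin at the centre of its underside. It starts clamped in the stand with its x axis along the stand's y axis.
- tray_green: Green tray fixed to the bench for the green clock: outside 100 (its x) x 62 (its y) mm, rim 18 mm above the bench, inside 92 x 54 mm, clock rests 6 mm above the bench; origin on the bench under its middle. Its label tab sticks out 22 mm at its -x end, 10 mm high. The clock may go in either way round, its length along the tray's.
- tray_yellow: Same tray in yellow, empty, not for the green clock
- tray_blue: Same tray in blue, holding the blue clock
- clock_blue: Blue clock, same size as the green one, standing in the blue tray; origin at the centre of its underside. Leave it alone.
- screwdriver: loose screwdriver, 150 mm, lying on the bench; leave alone
- dust_brush: loose brush, 160 mm, lying on the bench; leave alone
- loupe: black watchmaker's eyeglass, 38 mm across and 34 high, standing on the bench; leave alone
- oil_jar: small closed jar, 44 mm across and 50 high; leave alone
- case_dish: blue dish, 90 mm across and 22 high; leave alone
Not all that is in view belongs to the job. What is shaped like the tray_green but pink is not meant.

How it is judged:
By the outcome, as a careful person would: the job done as asked, in the order asked, and still so for the second after the job is handed in, with the robot touching nothing.
It also fails if it takes over 56 s, if anything falls off the work surface, if the arm or the gripper's body presses on something with over 40 N, if the wrist force passes 120 N, or if a joint passes its speed limit or range.

### The arm

A 6-joint arm with a two-finger parallel gripper is mounted at the origin on the work surface. World frame = base frame: x ahead of the robot, y to its left, z up, the work surface at z = 0. Lengths are in m, angles in rad, forces in N, time in s.
With the tool pointing down it reaches from about 0.325 to 0.875 m from the base axis. Payload 4.4 kg.
Tool frame: the origin (TCP) lies at the very end of the fingers, on their centre line; the grasp point (between the pads) lies 19 mm behind it; z points along the fingers, y is the line along which they close (so a half turn about z gives the same grasp; the last joint's range is limited). The gripper opens to 85 mm and grips with 20 to 120 N. Pads are 22 mm wide; open, the fingers measure 114 mm over their backs; the gripper's body (76 mm by 85 mm) begins 54 mm behind the grasp point. The pads swing forward as they close: fully open they stand 13 mm farther back than shut.
Start: joints at [-1.308, 0.207, 1.542, -0, 1.393, -0.15], TCP at [0.231, -0.526, 0.231] pointing down, gripper open.
Joint ranges: [-2.73, 2.73], [-0.86, 2.22], [0.23, 2.46], [-1.11, 4.25], [0.08, 2.63], [-2.82, 2.82]. Speed limits (rad/s): [2.79, 2.79, 3.14, 3.14, 3.14, 3.14].

### API

Orientations are given as a unit quaternion [x, y, z, w].
In Python, from cell import sense, grab_frame, close_job gives the robot as it stands.
- The arm moves only by the shell command python3 -m jog 'ROWS' [FORCE]. ROWS is JSON, a list of rows, each a list of 5 numbers: the shift along the tool's x, y, z each as a share of 0.15 m, from -1 to 1, then the turn about the tool's z as a share of pi/2 rad, from -1 to 1, then the gripper's target within -1 to 1 (fully open at 1, half-way at 0, shut at -1). In form: [[dx, dy, dz, roll, hand], ...]. A call has exactly 5 rows; each row shifts and turns the commanded pose from where the row before left it, along the tool's axes as they then stand; what a row does not reach is not made up. A row lasts 1/10 s, in which the tool goes at most 50 mm and 8.59 degrees, less where a joint would pass 70% of its speed; a pose out of reach is approached as far as the arm can. A call with a number of a shift or a turn outside -1 to 1 is refused whole. A call with a gripper value outside its range is refused whole. The fingers move at their own pace and stop on an object; FORCE is the grip in N (left out, the last holds). Time passes only in rows, so rows that do not move let the fingers close, or fill a call up. It gives the time, the measured TCP pose, the force, the opening and the grip force at its end, in the units of the state.
- sense(): the state, without advancing time (a new reading comes with each control period).
- grab_frame(name): name is "side" or "top" or "wrist"; returns a dict with "image" (384x512x3 uint8, blue, green, red), "range_z" (384x512 float32, m along the optical axis (not along the pixel's ray), 0 where there is no reading), "fx", "fy", "cx", "cy" (pixels), "position" and "orientation" of the camera in the world. Camera axes: x right, y up, looking along -z (the intrinsics and any distortion apply to the point x, -y, -z); pixel columns grow to the right and rows downward; lengths in m; the calibration is good to about 2 mm. The wrist camera is an equidistant fisheye: a pixel r from the principal point sees the ray r / f radians off the axis. A picture is of the moment at which its call begins.
- close_job(): hands the job in; it is judged then, once.
The state is a dict: "time_s": time; "joint_positions": joint angles; "joint_velocities": joint speeds; "tau": joint torques, N m; "position": TCP position; "ee_rot": TCP orientation; "force": force on the tool from outside, world axes, zero at the start; "ft_torque": the same for the moment, N m; "width": finger opening in m; "gripper_force": force on a finger pad.
Only numpy, scipy, OpenCV 4.12 (cv2) and the standard library are available. Lean on these libraries where they do the work, as an engineer would, in place of code of your own. Each camera call takes 0.05 s, during which the arm holds its last target. There are 200 camera calls.

## Working session

There is one attempt and no reset: what is moved stays moved. The work goes in short steps, Python scripts to look and compute and a shell command to move; the robot and the scene stay as the last step left them, time stands still between calls to the robot, and variables do not carry over. Pictures are saved under pics/ and viewed, at most 10 in all, crops included, and the job is handed in when it is done.

```bash
mkdir -p pics; cat > h.py <<'E'
import numpy as np,cv2
from cell import sense,grab_frame
from scipy.spatial.transform import Rotation as R
def cloud(f):
    h,w=f["range_z"].shape; v,u=np.mgrid[:h,:w]; z=f["range_z"]
    p=np.stack([(u-f["cx"])/f["fx"]*z,-(v-f["cy"])/f["fy"]*z,-z],-1)
    return p@R.from_quat(f["orientation"]).as_matrix().T+np.array(f["position"])
E
python3 - <<'E'
from h import *
for n in("top","side"):
    f=grab_frame(n); cv2.imwrite(f"pics/{n}.png",f["image"]); np.savez(f"{n}.npz",**f); print(n,f["position"],f["orientation"],f["fx"],[k for k in f])
s=sense();print(s)
E
```

```text
top [ 0.41568212 -0.13853424  1.26150732] [-0.01567994  0.02307241  0.71093007 -0.70270922] 390.5506096155084 ['image', 'range_z', 'fx', 'fy', 'cx', 'cy', 'position', 'orientation']
side [0.42023709 0.78301885 1.19702206] [-0.01627516  0.33720309  0.94112436 -0.01772412] 391.3423010693382 ['image', 'range_z', 'fx', 'fy', 'cx', 'cy', 'position', 'orientation']
{'time_s': 0.1, 'joint_positions': array([-1.30746691e+00,  2.07363026e-01,  1.54286262e+00, -3.09520396e-06,
        1.39352426e+00, -1.50479085e-01]), 'joint_velocities': array([ 0.00043419, -0.00079801, -0.0024298 ,  0.00205672, -0.00092924,
       -0.00115467]), 'tau': array([-1.25092211e-03, -3.84090364e+01, -2.92547929e+01, -2.66977422e-04,
        4.84343167e-03, -1.55359049e-05]), 'position': array([ 0.23101866, -0.52576979,  0.23020142]), 'ee_rot': array([ 9.78670941e-01,  2.05431317e-01, -6.23499422e-05, -1.07682264e-03]), 'force': array([ 0.43148387,  0.39657049, -0.34556546]), 'ft_torque': array([-0.00588829, -0.02445035, -0.00816566]), 'gripper_force': 0.0, 'width': 0.08531105499180187}
```

View pics/top.png

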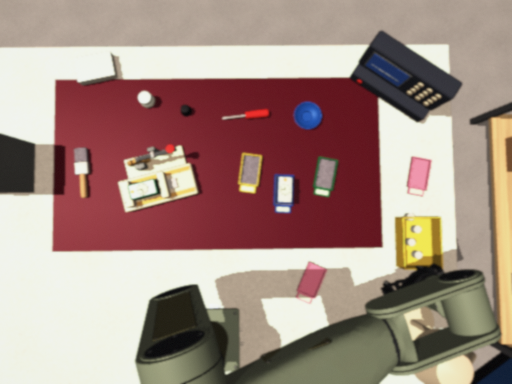

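View pics/side.png

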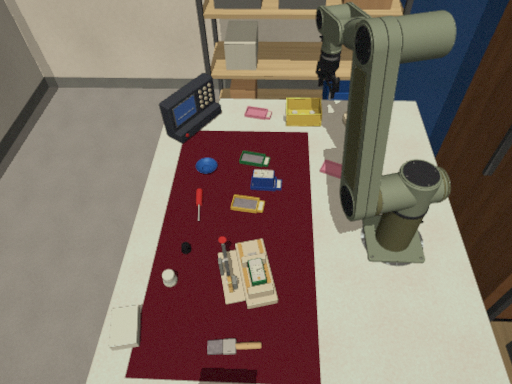

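Top view: stand near (158,180), with the red pad at (170,149) and the green clock at (145,190). The green tray is at (326,176), blue at (285,193), yellow at (250,172). The side view shows the same layout.

```bash
python3 - <<'E'
from h import *
f=dict(np.load("top.npz"));P=cloud(f);im=f["image"];hsv=cv2.cvtColor(im,cv2.COLOR_BGR2HSV)
def rep(name,m,box):
    u0,v0,u1,v1=box;mm=np.zeros_like(m);mm[v0:v1,u0:u1]=m[v0:v1,u0:u1]
    q=P[mm];r=cv2.minAreaRect((q[:,:2]*1000).astype(np.float32))
    print(name,len(q),"mean",q.mean(0).round(4),"rect",np.round(r[0],1),np.round(r[1],1),round(r[2],1),"zpct",np.percentile(q[:,2],[5,50,95]).round(3))
H,S,V=[hsv[...,i].astype(int) for i in range(3)]
red=((H<6)|(H>174))&(S>180)&(V>150)
rep("pad",red,(160,140,182,158))
g=(H>40)&(H<90)&(S>80)
rep("traygreen",g,(308,145,345,205)); rep("traygreen_z",g&(P[...,2]>.012),(308,145,345,205))
rep("clockgreen",g&(P[...,2]>.05),(120,160,180,215))
Z=P[...,2]
rep("clocktop",(Z>.08)&(Z<.1),(122,172,170,210))
rep("base",(Z>.02)&(Z<.1)&~red,(110,135,205,218))
rep("mat",(Z<.02),(200,200,260,240))
# tray incl inside: hull
up=cv2.resize(im[130:222,108:212],None,fx=5,fy=5,interpolation=cv2.INTER_CUBIC)
up2=cv2.resize(im[140:212,235:345],None,fx=5,fy=5,interpolation=cv2.INTER_CUBIC)
up2=cv2.resize(up2[:, :550],(520,340));cv2.imwrite("pics/c.png",np.vstack([up[:, :520],up2])[:600*2])
c=cv2.imread("pics/c.png");cv2.imwrite("pics/c.png",cv2.resize(c,None,fx=.74,fy=.74))
E
```

```text
pad 55 mean [0.5936 0.099  0.1195] rect [514.6   1.5] [342.1  23.4] 50.9 zpct [-0.004  0.118  0.122]
traygreen 118 mean [ 0.5117 -0.3761  0.0124] rect [ 509.9 -376.3] [ 61.7 121.1] 78.1 zpct [0.001 0.014 0.02 ]
traygreen_z 73 mean [ 0.5187 -0.385   0.0164] rect [ 520.4 -378.2] [ 61.7 100. ] 77.8 zpct [0.013 0.016 0.02 ]
clockgreen 16 mean [0.4811 0.1455 0.0822] rect [482.1 145.3] [36.7  4.1] 10.8 zpct [0.078 0.083 0.086]
clocktop 432 mean [0.4737 0.1846 0.0887] rect [474.  185.2] [45.5 84.4] 14.3 zpct [0.084 0.089 0.093]
base 2739 mean [0.4927 0.1528 0.0518] rect [513.8 162.7] [166.1 235. ] 14.3 zpct [0.025 0.036 0.093]
mat 2396 mean [ 0.376  -0.0687 -0.0009] rect [375.9 -68.4] [191.  125.9] 89.3 zpct [-0.005 -0.001  0.003]
```

View pics/c.png

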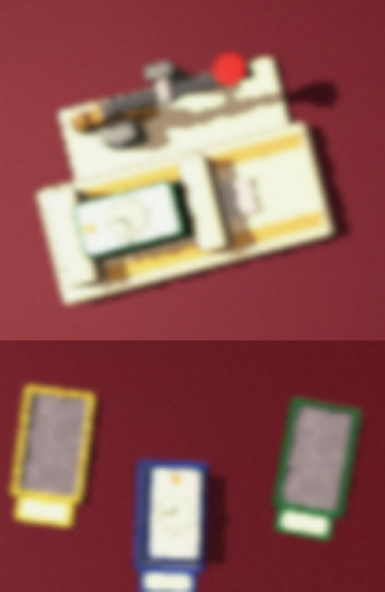

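The measured sizes match: clock top is 45.5x84.4 mm, centred at (474,185), yaw 14.3°. The green tray rim is 61.7x100 mm, centred at (520,-378), yaw -12.2°. The pad lies at about (592,97), top z about 0.119. I'll rotate the tool so its y axis runs along the stand's x, with the gripper shut.

```bash
cat >> h.py <<'E'
def to(x,y,z,yaw):
    "print what remains: shares in tool axes after rolling to tool-x yaw (deg)"
    s=sense();M=R.from_quat(s["ee_rot"]).as_matrix();y0=np.degrees(np.arctan2(M[1,0],M[0,0]))
    d=(yaw-y0+180)%360-180; a=np.radians(yaw); D=np.array([x,y,z])-s["position"]
    c=np.array([D@[np.cos(a),np.sin(a),0],D@[np.sin(a),-np.cos(a),0],-D[2]])
    print("t",s["time_s"],"pos",s["position"].round(4),"yaw",y0.round(2),"F",s["force"].round(1),"w",s["width"].round(4),"| roll share",round(-d/90,4),"shift share after roll",(c/.15).round(4),"mm",(c*1000).round(1))
E
python3 -m jog '[[0,0,0,-0.095,-1],[0,0,0,-0.095,-1],[0,0,0,-0.095,-1],[0,0,0,-0.095,-1],[0,0,0,-0.095,-1]]' 
python3 -m jog '[[0,0,0,-0.095,-1],[0,0,0,-0.095,-1],[0,0,0,-0.095,-1],[0,0,0,-0.095,-1],[0,0,0,-0.041,-1]]' 
python3 -c "
from h import *
to(.592,.0975,.16,104.3)"
```

```text
time_s: 0.6
position: [0.2311, -0.526, 0.2306]
ee_rot: [0.835, 0.551, 0.0, -0.001]
force: [-0.3, 0.5, 0.1]
width: 0.0124
gripper_force: 0.0
time_s: 1.1
position: [0.231, -0.526, 0.2306]
ee_rot: [0.612, 0.791, 0.0, -0.001]
force: [-0.1, -0.2, 0.6]
width: -0.0003
gripper_force: 0.0Traceback (most recent call last):
  File "<string>", line 3, in <module>
    to(.592,.0975,.16,104.3)
    ~~^^^^^^^^^^^^^^^^^^^^^^
  File "h.py", line 13, in to
    print("t",s["time_s"],"pos",s["position"].round(4),"yaw",y0.round(2),"F",s["force"].round(1),"w",s["width"].round(4),"| roll share",round(-d/90,4),"shift share after roll",(c/.15).round(4),"mm",(c*1000).round(1))
                                                                                                     ^^^^^^^^^^^^^^^^
AttributeError: 'float' object has no attribute 'round'
```

```bash
sed -i 's/s\["width"\].round(4)/round(float(s["width"]),4)/' h.py
python3 -m jog '[[0.225,0.22,0,0,-1],[0.225,0.22,0,0,-1],[0.225,0.22,0,0,-1],[0.225,0.22,0,0,-1],[0.225,0.22,0,0,-1]]' 
python3 -m jog '[[0.225,0.22,0,0,-1],[0.225,0.22,0,0,-1],[0.225,0.22,0,0,-1],[0.225,0.22,0,0,-1],[0.225,0.22,0,0,-1]]' 
python3 -m jog '[[0.225,0.22,0,0,-1],[0.225,0.22,0,0,-1],[0.225,0.22,0,0,-1],[0.12,0.12,0,0,-1],[0,0,0,0,-1]]' 
python3 -c "
from h import *
f=grab_frame('wrist');cv2.imwrite('pics/w1.png',f['image']);np.savez('w1.npz',**f)
to(.592,.0975,.16,104.3)"
```

```text
time_s: 1.6
position: [0.3496, -0.3201, 0.2308]
ee_rot: [0.614, 0.79, 0.0, -0.0]
force: [0.3, -0.1, -0.5]
width: 0.0
gripper_force: 0.0
time_s: 2.1
position: [0.4676, -0.1158, 0.231]
ee_rot: [0.613, 0.79, -0.0, -0.0]
force: [0.7, -1.2, 0.2]
width: -0.0001
gripper_force: 0.0
time_s: 2.6
position: [0.5518, 0.0299, 0.2306]
ee_rot: [0.611, 0.791, 0.0, -0.001]
force: [-0.4, -0.7, 0.1]
width: -0.0002
gripper_force: 0.0
t 2.65 pos [0.551  0.0282 0.2305] yaw 104.53 F [-0.3  0.6 -0.8] w 0.0001 | roll share 0.0025 shift share after roll [0.3803 0.3791 0.4701] mm [57.  56.9 70.5]
```

View pics/w1.png

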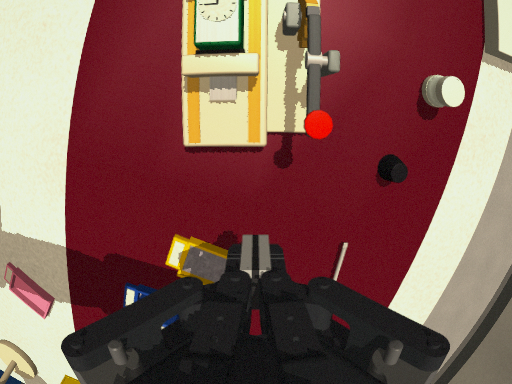

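The wrist view shows the red pad at (318,124) and the clock at (218,25), aligned with the image axes. I'll locate the pad from this frame and from the side camera.

```bash
cat >> h.py <<'E'
def fish(f):
    h,w=f["range_z"].shape; v,u=np.mgrid[:h,:w].astype(float); z=f["range_z"]
    a=(u-f["cx"])/f["fx"]; b=(v-f["cy"])/f["fy"]; t=np.hypot(a,b)+1e-9; k=np.tan(t)/t
    p=np.stack([a*k*z,-b*k*z,-z],-1)
    return p@R.from_quat(f["orientation"]).as_matrix().T+np.array(f["position"])
E
python3 -c "
from h import *
for n,fn,b in(('w1',fish,(300,105,340,145)),('top',cloud,(160,140,182,158)),('side',cloud,(214,232,232,248))):
    f=dict(np.load(n+'.npz'));P=fn(f);h=cv2.cvtColor(f['image'],cv2.COLOR_BGR2HSV).astype(int)
    m=((h[...,0]<6)|(h[...,0]>174))&(h[...,1]>180)&(h[...,2]>150)&(P[...,2]>.1)
    u0,v0,u1,v1=b;q=P[v0:v1,u0:u1][m[v0:v1,u0:u1]]
    print(n,len(q),np.median(q,0).round(4),q.min(0).round(4),q.max(0).round(4))
"
```

```text
w1 636 [0.5897 0.1001 0.1197] [0.5321 0.0879 0.1161] [0.6027 0.1124 0.3725]
top 46 [0.5914 0.098  0.1188] [ 0.4157 -0.1385  0.1103] [0.6011 0.1101 1.2615]
side 40 [0.5878 0.0993 0.1191] [0.5772 0.0895 0.1138] [0.6009 0.1126 0.1238]
```

```bash

python3 -m jog '[[0.196,0.185,0,0,-1],[0.196,0.185,0,0,-1],[0,0,0.3,0,-1],[0,0,0.3,0,-1],[0,0,0,0,-1]]' 
python3 -c "
from h import *
to(.590,.099,.125,104.3)"
```

```text
time_s: 3.15
position: [0.5835, 0.0962, 0.1335]
ee_rot: [0.614, 0.79, -0.006, -0.006]
force: [-1.3, 0.2, -0.6]
width: -0.0002
gripper_force: 0.0
t 3.15 pos [0.5835 0.0962 0.1335] yaw 104.28 F [-1.3  0.2 -0.6] w -0.0002 | roll share -0.0002 shift share after roll [0.0074 0.0465 0.0566] mm [1.1 7.  8.5]
```

```bash

python3 -m jog '[[0,0,0,0,-1],[0,0,0,0,-1],[0,0,0.0133,0,-1],[0,0,0.0133,0,-1],[0,0,0,0,-1]]' 
python3 -c "
from h import *
to(.590,.099,.125,104.3)"
```

```text
time_s: 3.65
position: [0.5907, 0.0974, 0.1383]
ee_rot: [0.613, 0.79, 0.001, 0.001]
force: [0.2, 0.4, 0.4]
width: 0.0
gripper_force: 0.0
t 3.65 pos [0.5907 0.0974 0.1383] yaw 104.34 F [0.2 0.4 0.4] w 0.0 | roll share 0.0004 shift share after roll [ 0.0114 -0.0021  0.0886] mm [ 1.7 -0.3 13.3]
```

Aligned, tip at z = 138. Next I go down to about 124, then feel for the pad in 1–2 mm rows.

```bash

python3 -m jog '[[0.01,0,0.03,0,-1],[0,0,0.03,0,-1],[0,0,0.02,0,-1],[0,0,0.013,0,-1],[0,0,0,0,-1]]' 
python3 -m jog '[[0,0,0.007,0,-1],[0,0,0.007,0,-1],[0,0,0.007,0,-1],[0,0,0,0,-1],[0,0,0,0,-1]]'
```

```text
time_s: 4.15
position: [0.5895, 0.099, 0.1226]
ee_rot: [0.613, 0.79, -0.0, -0.0]
force: [-0.2, 0.4, 0.1]
width: -0.0002
gripper_force: 0.0
time_s: 4.65
position: [0.5901, 0.0989, 0.1206]
ee_rot: [0.613, 0.79, 0.0, 0.0]
force: [-1.0, -1.4, 2.2]
width: 0.0001
gripper_force: 1.1
```

```bash

python3 -m jog '[[0,0,0.007,0,-1],[0,0,0.007,0,-1],[0,0,0,0,-1],[0,0,0,0,-1],[0,0,0,0,-1]]'
python3 -m jog '[[0,0,0.007,0,-1],[0,0,0.007,0,-1],[0,0,0.007,0,-1],[0,0,0,0,-1],[0,0,0,0,-1]]'
```

```text
time_s: 5.15
position: [0.5904, 0.0986, 0.1197]
ee_rot: [0.613, 0.79, 0.0, 0.001]
force: [-2.9, -1.4, 7.4]
width: 0.0002
gripper_force: 3.8
time_s: 5.65
position: [0.5908, 0.0974, 0.1172]
ee_rot: [0.613, 0.79, -0.001, 0.002]
force: [-3.2, -4.4, 10.3]
width: -0.0002
gripper_force: 5.1
```

```bash

python3 -m jog '[[0,0,0.007,0,-1],[0,0,0.007,0,-1],[0,0,0.007,0,-1],[0,0,0.007,0,-1],[0,0,0,0,-1]]'
python3 -m jog '[[0,0,0.007,0,-1],[0,0,0.007,0,-1],[0,0,0.007,0,-1],[0,0,0,0,-1],[0,0,0,0,-1]]'
```

```text
time_s: 6.15
position: [0.5916, 0.097, 0.1123]
ee_rot: [0.613, 0.79, -0.0, 0.003]
force: [0.8, -5.1, 4.7]
width: 0.0002
gripper_force: 3.0
time_s: 6.65
position: [0.5918, 0.0967, 0.1092]
ee_rot: [0.613, 0.79, -0.0, 0.003]
force: [0.8, -7.0, 5.7]
width: -0.0001
gripper_force: 3.3
```

The force fell at about 8–9 mm of travel, and the tip is now at about 11 mm. I hold it there while the jaw creeps back.

```bash

python3 -m jog '[[0,0,0.004,0,-1],[0,0,0,0,-1],[0,0,0,0,-1],[0,0,0,0,-1],[0,0,0,0,-1]]'
python3 -m jog '[[0,0,0,0,-1],[0,0,0,0,-1],[0,0,0,0,-1],[0,0,0,0,-1],[0,0,0,0,-1]]' >/dev/null
python3 -m jog '[[0,0,0,0,-1],[0,0,0,0,-1],[0,0,0,0,-1],[0,0,0,0,-1],[0,0,0,0,-1]]' >/dev/null
python3 -m jog '[[0,0,0,0,-1],[0,0,0,0,-1],[0,0,0,0,-1],[0,0,0,0,-1],[0,0,0,0,-1]]' 
python3 -m jog '[[0,0,0,0,-1],[0,0,0,0,-1],[0,0,0,0,-1],[0,0,0,0,-1],[0,0,0,0,-1]]' >/dev/null
python3 -m jog '[[0,0,0,0,-1],[0,0,0,0,-1],[0,0,0,0,-1],[0,0,0,0,-1],[0,0,0,0,-1]]' >/dev/null
python3 -m jog '[[0,0,0,0,-1],[0,0,0,0,-1],[0,0,0,0,-1],[0,0,0,0,-1],[0,0,0,0,-1]]' 
python3 -c "
from h import *
f=grab_frame('wrist');cv2.imwrite('pics/w2.png',f['image']);np.savez('w2.npz',**f)
f=grab_frame('side');np.savez('s2.npz',**f);P=cloud(f)
M=np.array([[.969,.247],[-.247,.969]])
q=P.reshape(-1,3);l=(q[:,:2]-[.474,.185])@M.T
m=(abs(l[:,0])<30)&(q[:,2]>.06)&(q[:,2]<.08)&(l[:,1]<-38)&(l[:,1]>-.12)
print(np.percentile(l[(abs(l[:,0])<.03)&(q[:,2]>.06)&(q[:,2]<.078)&(l[:,1]<-.03)&(l[:,1]>-.14),1],[2,25,50,75,98]).round(4))
"
```

```text
time_s: 7.15
position: [0.5919, 0.0965, 0.1087]
ee_rot: [0.613, 0.79, -0.0, 0.003]
force: [1.0, -7.3, 5.6]
width: -0.0001
gripper_force: 3.5
time_s: 8.65
position: [0.5919, 0.0965, 0.1087]
ee_rot: [0.613, 0.79, -0.0, 0.003]
force: [0.9, -7.4, 6.1]
width: 0.0004
gripper_force: 3.5
time_s: 10.15
position: [0.5919, 0.0965, 0.1086]
ee_rot: [0.613, 0.79, -0.0, 0.003]
force: [0.6, -5.9, 5.1]
width: 0.0
gripper_force: 3.5
[-0.1029 -0.0949 -0.0871 -0.082  -0.073 ]
```

View pics/w2.png

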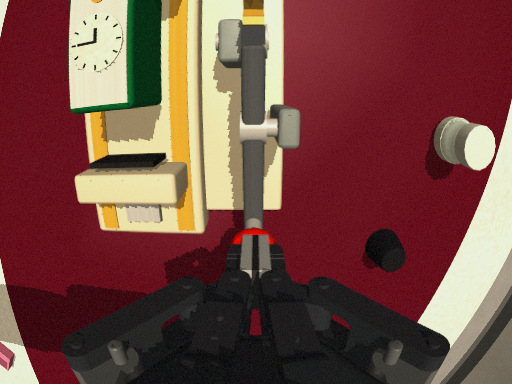

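The jaw (row 180) now stands about 40 mm clear of the clock (face near y = -82 mm in the stand frame). I'll hold a further second and confirm it has stopped.

```bash

python3 -m jog '[[0,0,0,0,-1],[0,0,0,0,-1],[0,0,0,0,-1],[0,0,0,0,-1],[0,0,0,0,-1]]' >/dev/null
python3 -m jog '[[0,0,0,0,-1],[0,0,0,0,-1],[0,0,0,0,-1],[0,0,0,0,-1],[0,0,0,0,-1]]' >/dev/null
python3 -c "
from h import *
g=np.load('w2.npz')['image'];f=grab_frame('wrist')['image']
a=g[100:240,70:210].astype(int);b=f[100:240,70:210].astype(int);print('diff',abs(a-b).mean(),np.percentile(abs(a-b),99.5))
P=cloud(grab_frame('side'))
M=np.array([[.969,.247],[-.247,.969]])
q=P.reshape(-1,3);l=(q[:,:2]-[.474,.185])@M.T
k=(abs(l[:,0])<.03)&(q[:,2]>.06)&(q[:,2]<.078)&(l[:,1]<-.03)&(l[:,1]>-.14)
print(np.percentile(l[k,1],[2,25,50,75,98]).round(4))
"
```

```text
diff 2.0237074829931974 13.0
[-0.1041 -0.0955 -0.0874 -0.0818 -0.0729]
```

The jaw has stopped at its end stop. I lift off, open the gripper and measure the clock again.

```bash

python3 -m jog '[[0,0,-0.05,0,-1],[0,0,-0.1,0,-1],[0,0,-0.2,0,0],[0,0,-0.25,0,1],[0,0,0,0,1]]' 
python3 -m jog '[[0,0,0,0,1],[0,0,0,0,1],[0,0,0,0,1],[0,0,0,0,1],[0,0,0,0,1]]'
python3 -c "
from h import *
for n,fn in(('top',cloud),('wrist',fish)):
    P=fn(grab_frame(n));q=P.reshape(-1,3);M=np.array([[.969,.247],[-.247,.969]]);l=(q[:,:2]-[.474,.185])@M.T
    q=q[(q[:,2]>.081)&(q[:,2]<.1)&(abs(l[:,0])<.035)&(abs(l[:,1])<.07)]
    r=cv2.minAreaRect((q[:,:2]*1000).astype(np.float32));print(n,len(q),r)
to(.474,.185,.2,104.3)
"
```

```text
time_s: 11.85
position: [0.5937, 0.0997, 0.2042]
ee_rot: [0.613, 0.79, 0.004, 0.004]
force: [0.9, -0.4, 0.1]
width: 0.0433
gripper_force: 0.0
time_s: 12.35
position: [0.5893, 0.099, 0.196]
ee_rot: [0.613, 0.79, -0.001, -0.001]
force: [0.2, -0.5, 0.7]
width: 0.0854
gripper_force: 0.0
top 0 ((0.0, 0.0), (0.0, 0.0), 0.0)
wrist 4633 ((474.0693664550781, 188.95042419433594), (46.28675079345703, 84.23834228515625), 14.43814468383789)
t 12.45 pos [0.5896 0.099  0.1964] yaw 104.34 F [ 0.5 -0.3 -0.2] w 0.0856 | roll share 0.0005 shift share after roll [ 0.7462 -0.6052 -0.0238] mm [111.9 -90.8  -3.6]
```

```bash

python3 -m jog '[[0.19,-0.151,0,0,1],[0.19,-0.151,0,0,1],[0.19,-0.151,0,0,1],[0.185,-0.151,0,0,1],[0,0,0,0,1]]' 
python3 -m jog '[[0,0,0.1,0,1],[0,0,0.1,0,1],[0,0,0.1,0,1],[0,0,0,0,1],[0,0,0,0,1]]'
python3 -c "
from h import *
to(.474,.187,.052,104.35)
P=fish(grab_frame('wrist'));q=P.reshape(-1,3);M=np.array([[.969,.247],[-.247,.969]]);l=(q[:,:2]-[.474,.185])@M.T
q=q[(q[:,2]>.081)&(q[:,2]<.1)&(abs(l[:,0])<.035)&(abs(l[:,1])<.07)]
r=cv2.minAreaRect((q[:,:2]*1000).astype(np.float32));print(len(q),r)
"
```

```text
time_s: 12.95
position: [0.4705, 0.1883, 0.1965]
ee_rot: [0.612, 0.791, -0.001, -0.001]
force: [0.9, -0.3, 0.4]
width: 0.0851
gripper_force: 0.0
time_s: 13.45
position: [0.4744, 0.1859, 0.152]
ee_rot: [0.613, 0.79, -0.0, -0.0]
force: [-0.0, 0.4, 0.1]
width: 0.0854
gripper_force: 0.0
t 13.45 pos [0.4744 0.1859 0.152 ] yaw 104.32 F [-0.   0.4  0.1] w 0.0854 | roll share -0.0003 shift share after roll [ 0.0077 -0.0011  0.6669] mm [  1.2  -0.2 100. ]
6379 ((473.4603576660156, 189.73866271972656), (45.72597885131836, 83.30642700195312), 14.40001106262207)
```

```bash

python3 -m jog '[[0.012,0,0.17,0,1],[0,0,0.17,0,1],[0,0,0.17,0,1],[0,0,0.157,0,1],[0,0,0,0,1]]' 60
python3 -m jog '[[0,0,0,0,1],[0,0,0,0,1],[0,0,0,0,-0.2],[0,0,0,0,-0.2],[0,0,0,0,-0.2]]' 60
python3 -m jog '[[0,0,0,0,-0.6],[0,0,0,0,-0.6],[0,0,0,0,-0.6],[0,0,0,0,-0.6],[0,0,0,0,-0.6]]' 60
```

```text
time_s: 14.0
position: [0.4715, 0.1874, 0.0498]
ee_rot: [0.613, 0.79, -0.002, -0.002]
force: [-0.1, 0.1, -0.0]
width: 0.0856
gripper_force: 0.0
time_s: 14.5
position: [0.474, 0.1881, 0.053]
ee_rot: [0.613, 0.79, 0.0, 0.0]
force: [-3.8, -0.9, -0.1]
width: 0.0455
gripper_force: 63.0
time_s: 15.0
position: [0.4742, 0.1881, 0.0529]
ee_rot: [0.613, 0.79, 0.0, 0.0]
force: [-0.9, 0.4, 6.2]
width: 0.0453
gripper_force: 63.5
```

Gripped at 45 mm, 63 N. Lifting straight up.

```bash

python3 -m jog '[[0,0,-0.03,0,-0.6],[0,0,-0.06,0,-0.6],[0,0,-0.1,0,-0.6],[0,0,-0.15,0,-0.6],[0,0,-0.15,0,-0.6]]'
python3 -m jog '[[0,0,-0.2,0,-0.6],[0,0,-0.2,0,-0.6],[0,0,-0.1,0,-0.6],[0,0,0,0,-0.6],[0,0,0,0,-0.6]]'
python3 -c "
from h import *
f=grab_frame('wrist');cv2.imwrite('pics/w3.png',f['image'])
to(.5204,-.3782,.2,167.8)"
```

```text
time_s: 15.5
position: [0.4723, 0.1878, 0.1254]
ee_rot: [0.613, 0.79, -0.001, -0.001]
force: [0.5, 0.4, -3.7]
width: 0.0451
gripper_force: 62.3
time_s: 16.0
position: [0.4728, 0.1879, 0.1998]
ee_rot: [0.613, 0.79, -0.0, -0.0]
force: [-0.3, -0.3, -4.6]
width: 0.0452
gripper_force: 62.6
t 16.05 pos [0.4722 0.1877 0.1989] yaw 104.35 F [ 0.5 -0.2 -4.2] w 0.0453 | roll share -0.705 shift share after roll [-1.1111 -3.6197 -0.0076] mm [-166.7 -543.    -1.1]
```

View pics/w3.png

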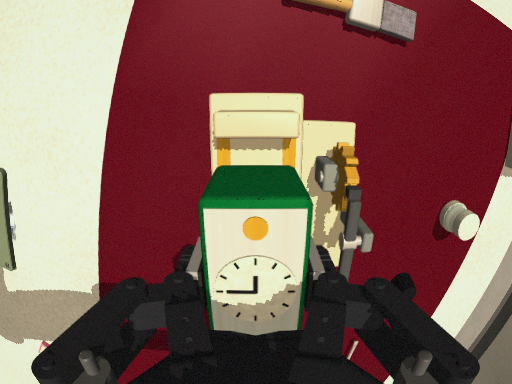

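The clock is held squarely and is clear of the stand. I roll it to the tray heading, then carry it across.

```bash

python3 -m jog '[[0,0,0,-0.06,-0.6],[0,0,0,-0.075,-0.6],[0,0,0,-0.075,-0.6],[0,0,0,-0.075,-0.6],[0,0,0,-0.075,-0.6]]' >/dev/null
python3 -m jog '[[0,0,0,-0.075,-0.6],[0,0,0,-0.075,-0.6],[0,0,0,-0.075,-0.6],[0,0,0,-0.07,-0.6],[0,0,0,-0.05,-0.6]]'
python3 -m jog '[[-0.02,-0.07,0,0,-0.6],[-0.04,-0.13,0,0,-0.6],[-0.06,-0.2,0,0,-0.6],[-0.08,-0.26,0,0,-0.6],[-0.08,-0.26,0,0,-0.6]]'
python3 -m jog '[[-0.08,-0.26,0,0,-0.6],[-0.08,-0.26,0,0,-0.6],[-0.08,-0.26,0,0,-0.6],[-0.08,-0.26,0,0,-0.6],[-0.08,-0.26,0,0,-0.6]]'
python3 -m jog '[[-0.08,-0.26,0,0,-0.6],[-0.08,-0.26,0,0,-0.6],[-0.08,-0.25,0,0,-0.6],[-0.06,-0.2,0,0,-0.6],[-0.04,-0.13,0,0,-0.6]]'
python3 -m jog '[[-0.02,-0.06,0,0,-0.6],[0,0,0,0,-0.6],[0,0,0,0,-0.6],[0,0,0,0,-0.6],[0,0,0,0,-0.6]]'
python3 -c "
from h import *
f=grab_frame('wrist');cv2.imwrite('pics/w4.png',f['image']);np.savez('w4.npz',**f)
f=grab_frame('side');np.savez('s4.npz',**f)
to(.5204,-.3782,.2,167.8)"
```

```text
time_s: 17.05
position: [0.472, 0.1876, 0.198]
ee_rot: [0.104, 0.995, -0.001, -0.002]
force: [-0.5, -0.4, -4.3]
width: 0.0452
gripper_force: 62.4
time_s: 17.55
position: [0.4844, 0.0425, 0.1991]
ee_rot: [0.107, 0.994, -0.0, -0.001]
force: [1.0, -0.8, -3.5]
width: 0.045
gripper_force: 62.5
time_s: 18.05
position: [0.5015, -0.161, 0.199]
ee_rot: [0.108, 0.994, 0.0, -0.001]
force: [1.0, -0.5, -3.6]
width: 0.0454
gripper_force: 62.5
time_s: 18.55
position: [0.5162, -0.334, 0.1986]
ee_rot: [0.108, 0.994, 0.0, -0.001]
force: [0.6, 1.3, -4.1]
width: 0.0447
gripper_force: 62.6
time_s: 19.05
position: [0.519, -0.3392, 0.2005]
ee_rot: [0.106, 0.994, 0.0, -0.0]
force: [-0.2, -0.2, -3.6]
width: 0.0454
gripper_force: 62.6
t 19.15 pos [ 0.5191 -0.3396  0.2006] yaw 167.86 F [-0.  -0.4 -3.5] w 0.0457 | roll share 0.0007 shift share after roll [-0.0628 -0.2494  0.0042] mm [ -9.4 -37.4   0.6]
```

View pics/w4.png

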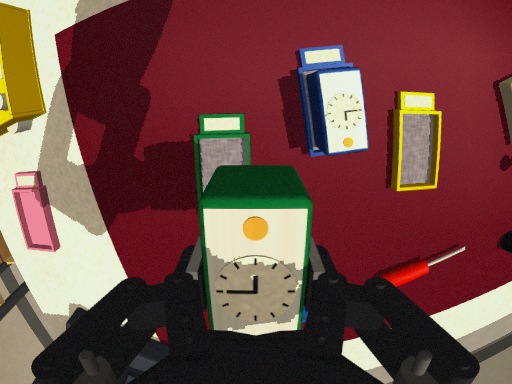

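The clock is above and beside the green tray (its tab at (221,124)). I refine the tray pose and the clock's offset in the hand from the wrist and side frames.

```bash
python3 -c "
from h import *
s=sense();a=np.radians(167.8);ex=np.array([np.cos(a),np.sin(a)]);ey=np.array([np.sin(a),-np.cos(a)])
for n,fn in(('w4',fish),('s4',cloud),('top',cloud),('side',cloud)):
    f=dict(np.load(n+'.npz'));P=fn(f).reshape(-1,3);h=cv2.cvtColor(f['image'],cv2.COLOR_BGR2HSV).astype(int).reshape(-1,3)
    g=(h[:,0]>40)&(h[:,0]<90)&(h[:,1]>80)&(f['range_z'].ravel()>0)
    q=P[g&(abs(P[:,0]-.52)<.09)&(abs(P[:,1]+.378)<.06)&(P[:,2]>.009)&(P[:,2]<.026)]
    if len(q)>10:
        r=cv2.minAreaRect((q[:,:2]*1000).astype(np.float32));l=(q[:,:2]-[.5204,-.3782]);print(n,len(q),'z',np.median(q[:,2]).round(4),np.round(r[0],1),np.round(r[1],1),round(r[2],1),'ex',(np.percentile(l@ex,[0,1,99,100])*1000).round(1),'ey',(np.percentile(l@ey,[0,1,99,100])*1000).round(1))
    if n=='w4':
        l=P[:,:2]-s['position'][:2];X=l@ex;Y=l@ey;t=(abs(X)<.06)&(abs(Y)<.024);
        q=t&(P[:,2]>.225)&(P[:,2]<.245);print('clock top z',np.median(P[q,2]),'ex',(np.percentile(X[q],[.5,1,2,50,98,99.5])*1000).round(1),'ey',(np.percentile(Y[q],[.5,2,98,99.5])*1000).round(1))
"
```

```text
w4 847 z 0.0165 [ 499.8 -372.8] [61.8 99.9] 78.2 ex [-28.9 -22.9  71.   71.2] ey [-30.2 -29.7  31.6  31.6]
clock top z 0.23757040679764846 ex [-25.5 -24.8 -23.5  16.6  42.5  42.7] ey [-23.3 -21.9  22.8  23.7]
s4 100 z 0.0143 [ 511.  -374.8] [ 69.2 118.1] 78.8 ex [-48.7 -48.3  65.9  69.5] ey [-33.  -33.   35.5  36.6]
top 85 z 0.0159 [ 510.6 -376.1] [ 61.7 120. ] 77.8 ex [-50.  -49.8  69.2  70. ] ey [-30.9 -30.9  30.7  30.8]
side 100 z 0.0147 [ 511.3 -373. ] [ 69. 119.] 76.4 ex [-49.2 -48.8  54.9  69. ] ey [-31.8 -31.7  37.   37.8]
```

```bash

python3 -m jog '[[-0.02,-0.06,0,0,-0.6],[-0.03,-0.13,0,0,-0.6],[-0.019,-0.06,0,0,-0.6],[0,0,0.05,0,-0.6],[0,0,0.1,0,-0.6]]' >/dev/null
python3 -m jog '[[0,0,0.15,0,-0.6],[0,0,0.15,0,-0.6],[0,0,0.15,0,-0.6],[0,0,0.15,0,-0.6],[0,0,0.05,0,-0.6]]' 
python3 -m jog '[[0,0,0,0,-0.6],[0,0,0,0,-0.6],[0,0,0,0,-0.6],[0,0,0,0,-0.6],[0,0,0,0,-0.6]]' 
python3 -c "
from h import *
f=grab_frame('wrist');cv2.imwrite('pics/w5.png',f['image'])
to(.5214,-.3782,.029,167.8)"
```

```text
time_s: 20.15
position: [0.5186, -0.376, 0.0755]
ee_rot: [0.106, 0.994, 0.003, -0.003]
force: [-0.9, 1.1, -3.4]
width: 0.0453
gripper_force: 62.5
time_s: 20.65
position: [0.5217, -0.3799, 0.0816]
ee_rot: [0.106, 0.994, -0.001, 0.001]
force: [0.2, 0.4, -4.3]
width: 0.0453
gripper_force: 62.5
t 20.7 pos [ 0.5215 -0.3798  0.0814] yaw 167.8 F [ 0.1 -0.  -4.3] w 0.0451 | roll share -0.0 shift share after roll [0.0028 0.01   0.3492] mm [ 0.4  1.5 52.4]
```

View pics/w5.png

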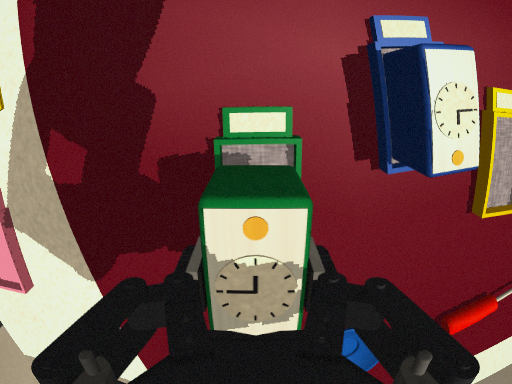

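The clock sits centred over the tray (tray columns 215–301, clock 203–311, both with middle near 257). I shift 1.5 mm sideways and lower it.

```bash

python3 -m jog '[[0.002,0.01,0.08,0,-0.6],[0,0,0.1,0,-0.6],[0,0,0.06,0,-0.6],[0,0,0.03,0,-0.6],[0,0,0,0,-0.6]]' 
python3 -m jog '[[0,0,0.02,0,-0.6],[0,0,0.01,0,-0.6],[0,0,0.01,0,-0.6],[0,0,0,0,-0.6],[0,0,0,0,-0.6]]' 
python3 -m jog '[[0,0,0.01,0,-0.6],[0,0,0.01,0,-0.6],[0,0,0,0,-0.6],[0,0,0,0,-0.6],[0,0,0,0,-0.6]]'
```

```text
time_s: 21.2
position: [0.5201, -0.3769, 0.0379]
ee_rot: [0.106, 0.994, 0.001, -0.001]
force: [-0.0, -0.1, -4.1]
width: 0.0452
gripper_force: 62.5
time_s: 21.7
position: [0.5212, -0.378, 0.0342]
ee_rot: [0.106, 0.994, -0.0, 0.0]
force: [-0.5, -0.5, -4.0]
width: 0.0454
gripper_force: 62.5
time_s: 22.2
position: [0.5211, -0.3779, 0.0309]
ee_rot: [0.106, 0.994, 0.0, 0.0]
force: [0.0, -0.7, -4.1]
width: 0.0451
gripper_force: 62.5
```

```bash

python3 -m jog '[[0,0,0.006,0,-0.6],[0,0,0.006,0,-0.6],[0,0,0,0,-0.6],[0,0,0,0,-0.6],[0,0,0,0,-0.6]]'
```

```text
time_s: 22.7
position: [0.5211, -0.3778, 0.0291]
ee_rot: [0.106, 0.994, 0.0, -0.0]
force: [-0.2, -0.7, -4.9]
width: 0.0455
gripper_force: 62.8
```

```bash

python3 -m jog '[[0,0,0.006,0,-0.6],[0,0,0,0,-0.6],[0,0,0,0,-0.6],[0,0,0,0,-0.6],[0,0,0,0,-0.6]]'
python3 -m jog '[[0,0,0.006,0,-0.6],[0,0,0,0,-0.6],[0,0,0,0,-0.6],[0,0,0,0,-0.6],[0,0,0,0,-0.6]]'
```

```text
time_s: 23.2
position: [0.5212, -0.3779, 0.029]
ee_rot: [0.106, 0.994, -0.0, 0.0]
force: [-3.7, 3.7, 5.8]
width: 0.0452
gripper_force: 63.5
time_s: 23.7
position: [0.5212, -0.3779, 0.029]
ee_rot: [0.106, 0.994, -0.0, -0.0]
force: [-4.5, 3.7, 9.7]
width: 0.045
gripper_force: 64.4
```

The clock rests on the tray floor at z = 29, as predicted. I open the gripper and retreat upward.

```bash

python3 -m jog '[[0,0,-0.006,0,0.2],[0,0,0,0,0.4],[0,0,0,0,1],[0,0,0,0,1],[0,0,0,0,1]]'
python3 -m jog '[[0,0,-0.05,0,1],[0,0,-0.15,0,1],[0,0,-0.25,0,1],[0,0,-0.3,0,1],[0,0,-0.3,0,1]]'
python3 -m jog '[[0,0.2,0,0,1],[0,0.3,0,0,1],[0,0.3,0,0,1],[0,0.3,0,0,1],[0,0.1,0,0,1]]'
python3 -m jog '[[0,0,0,0,1],[0,0,0,0,1],[0,0,0,0,1],[0,0,0,0,1],[0,0,0,0,1]]'
python3 -c "
from h import *
f=grab_frame('top');cv2.imwrite('pics/t6.png',cv2.resize(f['image'],None,fx=1.5,fy=1.5));P=cloud(f)
for n,P in(('top',P),('side',cloud(grab_frame('side'))),('wrist',fish(grab_frame('wrist')))):
    q=P.reshape(-1,3);q=q[(abs(q[:,0]-.52)<.07)&(abs(q[:,1]+.378)<.06)&(q[:,2]>.05)&(q[:,2]<.08)]
    if len(q)>5: print(n,len(q),np.percentile(q[:,2],[10,50,90]).round(4),cv2.minAreaRect((q[:,:2]*1000).astype(np.float32)))
"
```

```text
time_s: 24.2
position: [0.5212, -0.3779, 0.028]
ee_rot: [0.106, 0.994, -0.0, 0.0]
force: [-0.3, 0.6, -0.2]
width: 0.0853
gripper_force: 0.0
time_s: 24.7
position: [0.5208, -0.3775, 0.1873]
ee_rot: [0.106, 0.994, 0.0, -0.0]
force: [1.0, -1.4, -1.1]
width: 0.0856
gripper_force: 0.0
time_s: 25.2
position: [0.5597, -0.1978, 0.1864]
ee_rot: [0.104, 0.995, 0.001, 0.0]
force: [-0.4, 0.1, -0.5]
width: 0.0853
gripper_force: 0.0
time_s: 25.7
position: [0.5589, -0.2032, 0.1857]
ee_rot: [0.107, 0.994, -0.0, -0.0]
force: [0.4, 0.1, -0.1]
width: 0.0854
gripper_force: 0.0
top 423 [0.0611 0.0653 0.0686] ((520.7830200195312, -379.6215515136719), (46.91981506347656, 83.87699127197266), 77.19454956054688)
side 198 [0.0543 0.064  0.0685] ((518.3760986328125, -375.5156555175781), (50.95275115966797, 82.57292175292969), 76.60881805419922)
wrist 3118 [0.0579 0.0658 0.0674] ((520.9544677734375, -376.2994079589844), (46.03346633911133, 83.87252044677734), 77.6075439453125)
```

View pics/t6.png

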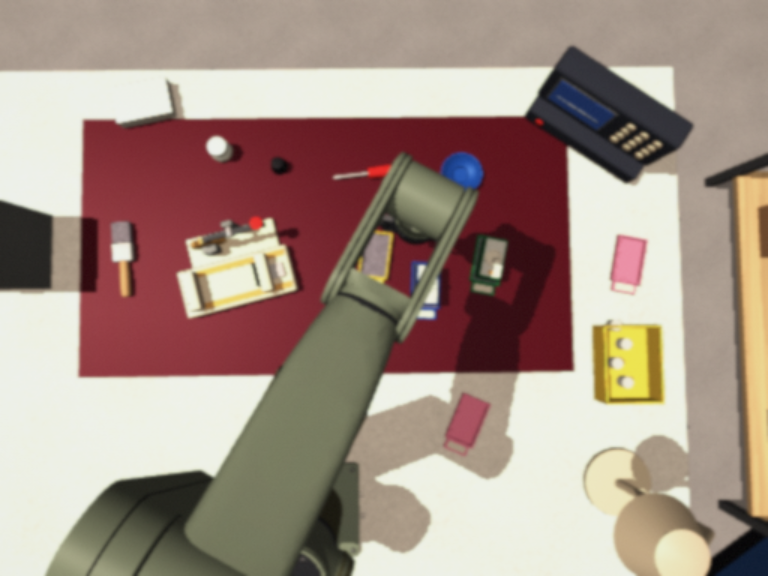

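The clock sits flat in the green tray (around (490,262) in the picture). Its top is at z = 0.066 and its yaw matches the tray's. The jaw is fully back, and the tools and blue clock are where they were.

```bash
python3 -c "
from cell import close_job
print(close_job())"
```

```text
the job is handed in; nothing more can be done
None
```

The green clock was freed with the jaw fully back and now stands flat, dial up, in its green tray; the blue clock and loose tools looked undisturbed, and the job was handed in at about 26 s.

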